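# Hang the rinse basket and snap the stop cap onto the hook

### The arm

A 7-joint arm with a two-finger parallel gripper is mounted at the origin on the work surface. World frame = base frame: x ahead of the robot, y to its left, z up, the work surface at z = 0. Lengths are in m, angles in degrees, forces in N, time in s.
With the tool pointing down it reaches from about 0.35 to 0.775 m from the base axis. Payload 3.1 kg.
Tool frame: the origin (TCP) lies on the centre line of the jaws, within the pads' length; the fingertips stand 17 mm ahead of it and the grasp point (between the pads) lies 2 mm behind it (robot.tip_reach is the distance from the TCP to the fingertips, in m); z points along the fingers, y is the line along which they close (so a half turn about z gives the same grasp; the last joint's range is limited). The gripper opens to 85 mm and grips with 20 to 120 N. Pads are 22 mm wide; open, the fingers measure 114 mm over their backs; the gripper's body (76 mm by 85 mm) begins 54 mm behind the grasp point. The pads swing forward as they close: fully open they stand 13 mm farther back than shut.
Start: joints at [-69.024, 17.813, 0.802, 86.603, -0.252, 75.585, -1.558], TCP at [0.218, 0.505, 0.248] pointing down, gripper open.
Joint ranges: [-154.91, 154.91], [-16.99, 109.72], [-72.82, 74.43], [7.12, 147.25], [-82.49, 262.49], [11.32, 116.49], [-174.64, 174.64]. Speed limits (degrees/s): [159.86, 159.86, 180, 180, 180, 180, 180].

### API

Orientations are given as [roll, pitch, yaw] about the fixed x, y, z axes, in that order (R = Rz(yaw) Ry(pitch) Rx(roll)).
In Python, from station import robot, fingers, vision, workorder, recognise gives the robot as it stands. Calls block until the motion is done:
- robot.move_to(position, orientation): joint-space move of the TCP to a pose.
- robot.line_to(position, orientation=None, velocity=0.15, f_stop=None): straight line of the TCP; orientation=None keeps the orientation; velocity is the mean speed in m/s. With f_stop (N) it stops when the force on the tool has changed by that much, and returns True; else False.
- robot.move_j(angles): joint-space move.
- fingers.gripper_to(opening, force=None): opening from 0.0 (shut) to 1.0 (fully open); force is the grip in N (None keeps the last); returns when the fingers have stopped.
- robot.pause(seconds).
- robot.inverse_kinematics(position, orientation): joint angles nearest the present ones, or None.
- vision.grab_frame(name): name is "side" or "top"; returns the picture (400x640x3 uint8, red, green, blue); there is no depth.
- vision.calibration(name): a dict with "mtx" (3x3 intrinsics, pixels), "k1" (the pictures are not rectified: a ray, as slopes to the right and down, at radius r is drawn at 1 + k1 r^2 times it, then the intrinsics apply), "extrinsics" (4x4, takes a point from world to camera coordinates). Camera axes: x right, y up, looking along -z (the intrinsics and any distortion apply to the point x, -y, -z); pixel columns grow to the right and rows downward; lengths in m; the calibration is good to about 2 mm. A picture is of the moment at which its call begins. calibration takes no time and is no camera call.
A pose or a line that the arm cannot do raises robot.PlanningError and nothing moves.
- workorder.close_job(): hands the job in; it is judged then, once.
Trained networks look in the newest picture that a camera, given by its name, has taken for a name from the list of things; names that differ only in an ending like _2 or _b are one class to them, and where a whole thing is asked for, a point or a joint stands for the part that bears it (a point fixed in the world has none). Each returns a list of dicts, best first, with "p" (0 to 1); they miss things now and then, are a little off and sometimes report something else, mostly with a low value. They report only what shows in the picture. A call takes as long as a camera call. They do not tell look-alikes from the thing itself.
- recognise(label, camera): "rect" ([centre column, centre row, width, height] in pixels, round what is visible of it).
Readings, each from a call of its own:
- robot.current_time_s(): time.
- robot.current_joint_positions(): joint angles.
- robot.current_dq(): joint speeds.
- robot.current_joint_torque(): joint torques, N m.
- robot.current_tool_pos(): TCP position.
- robot.current_eef_rot(): TCP orientation.
- robot.current_contact_force(): force on the tool from outside, world axes, zero at the start.
- robot.current_torque(): the same for the moment, N m.
- robot.current_finger_gap(): opening from 0.0 (shut) to 1.0 (fully open).
- robot.current_gripper_force(): force on a finger pad.
Only numpy, scipy, OpenCV 4.12 (cv2) and the standard library are available. Lean on these libraries where they do the work, as an engineer would, in place of code of your own. Each camera call takes 0.05 s, during which the arm holds its last target. There are 200 camera calls.

### The job

Hang the rinse basket by its wooden handle bar on the arm of the hook stand, upright and with the tile fragment still in it, and let go of it. Then pick up the black stop cap and press it straight down onto the upright prong at the hook's end until it snaps fully home, and finish while still holding it and pressing it down firmly: do not let go. Leave the large glazed tile, the jar and the tape roll where they are.

Things in the scene. Friction and masses are not known exactly. Their poses are not given: they have to be found in the camera images.
- stand: Fixed steel hook stand; origin on the table, z up. Base plate 170 x 130 x 12 mm, x from -55 to 115. A 20 mm square post at x = 85 carries a level arm, 20 mm wide (y) and 14 thick (46 wide from x = -40 to 60), its top 180 mm above the table, reaching along the stand's -x (roughly towards the robot) to x = -74, where an upright prong (see prong_top) stands on it. Nothing is higher than the prong.
- hook_seat (a point): Middle of the arm's top, where the basket's handle bar shall rest, lying across the arm (along the stand's y). Axes as the stand's: x along the arm, away from the prong and towards the post. The bar may rest 45 mm towards the prong or 40 mm towards the post from here, but the 90 mm long basket meets the post about 30 mm from here.
- prong_top (a point): Centre of the prong's top, 65 mm from hook_seat towards the stand's -x, 26 mm above the arm's top. The prong is 18 (x) x 16 mm (y), its top 4 mm 12 x 10 mm. On each y side a rounded brass spring catch, 10 to 22 mm above the arm's top, has its crest 12.5 mm from the prong's axis; the cap pushes the catches in.
- basket: Loose rigid open steel rinse basket, 200 to 340 g with its fragment, 90 (x) x 100 (y) x 45 mm high, walls 4 mm, standing on the table. Origin at the centre of its underside, z up. Two thin uprights at y = +-46 mm carry a wooden handle bar along y; between rim and bar is an opening 75 mm high, 85 wide, for the hook's arm. Same after a half turn.
- basket_grip (a point): Centre of the wooden handle bar, 135 mm above the basket's underside. The bar is 16 mm thick (x), 104 long (y), 30 tall: its underside is 15 mm below this point. Axes as the basket's. When hung, this point is 15 mm above the arm's top.
- fragment: Loose piece of glazed tile, 55 x 60 x 11 mm, 60 g, lying in the basket; origin at the centre of its underside. It has to stay in the basket.
- cap: Loose black plastic stop cap, a block 30 (x) x 44 (y) x 38 mm high, 45 g, upright on the table, open underneath. Origin at the centre of its underside, z up. Socket 24 mm wide (x), 22 deep, with a rounded lip 8 mm high at each y end of its mouth, 20 mm between the lips. Its long side (y) must lie across the hook's arm, along the stand's y, either way round.
- cap_top (a point): Centre of the cap's flat top, 38 mm above its underside. Pressed over the prong, resistance begins about 56 mm above the arm's top, rises to 10 to 20 N, drops suddenly (click) near 50 mm; pressed on, it reaches a hard stop, fully home, at 42 mm above the arm's top. It then holds by itself, with about 1 mm of play.
- glazed_tile: Bystander: blue and white glazed tile, 100 x 100 x 14 mm, lying flat; origin at the centre of its underside. Leave alone.
- jar: Bystander: closed glass jar with a red lid, 70 mm across, 85 mm high; origin at the centre of its underside. Leave alone.
- tape_roll: Bystander: white roll of tape lying flat, 100 mm across, 48 mm high; origin at the centre of its underside. Leave alone.
Things that resemble listed ones, but are neither listed nor needed, are in the scene too. Leave any turquoise or yellow look-alike of the basket alone.

How it is judged:
By the outcome, as a careful person would: the job done as asked, in the order asked, and still so for the second after the job is handed in, while the arm keeps its last pose, push and grip.
It also fails if it takes over 59 s, if anything falls off the work surface, if the arm or the gripper's body presses on something with over 40 N, if the wrist force passes 120 N, or if a joint passes its speed limit or range.

## Working session

There is one attempt and no reset: what is moved stays moved. The work goes in short steps, each a Python script; the robot and the scene stay as the last script left them, time stands still between calls to the robot, and variables do not carry over. Pictures are saved under pics/ and viewed, at most 12 in all, crops included, and the job is handed in when it is done.

```bash
mkdir -p pics; ls
python3 - <<'E'
from station import robot, fingers, vision, workorder, recognise
import cv2
for c in ("top","side"):
    im=vision.grab_frame(c); cv2.imwrite(f"pics/{c}0.png",im[:,:,::-1])
    k=vision.calibration(c); print(c,k)
    for l in ("stand","basket","basket_grip","fragment","cap","cap_top","glazed_tile","jar","tape_roll"):
        print(l,[( [round(float(v)) for v in d["rect"]],round(float(d["p"]),2)) for d in recognise(l,c)][:4])
print(robot.current_time_s())
E
```

```text
pics
top {'mtx': array([[368.51322534,   0.        , 317.1793656 ],
       [  0.        , 368.51322534, 199.16148521],
       [  0.        ,   0.        ,   1.        ]]), 'k1': 0.0010830918448362747, 'extrinsics': array([[ 0.02387092, -0.99970894, -0.00349432, -0.07575379],
       [ 0.99330944,  0.02332278,  0.11310352, -0.48051409],
       [-0.11298911, -0.00617083,  0.99357706, -1.20169536],
       [ 0.        ,  0.        ,  0.        ,  1.        ]])}
stand [([290, 169, 40, 58], 0.72), ([298, 232, 32, 33], 0.34)]
basket [([446, 272, 51, 42], 0.66), ([381, 209, 40, 32], 0.57), ([385, 262, 33, 34], 0.55)]
basket_grip [([382, 210, 37, 33], 0.69), ([447, 272, 49, 38], 0.64)]
fragment [([377, 212, 16, 21], 0.67)]
cap [([212, 206, 17, 12], 0.54), ([382, 210, 38, 34], 0.39)]
cap_top [([213, 204, 12, 13], 0.59)]
glazed_tile [([299, 230, 26, 37], 0.95)]
jar [([214, 153, 26, 28], 0.97)]
tape_roll [([386, 154, 32, 31], 0.93), ([211, 204, 14, 10], 0.16)]
side {'mtx': array([[392.83342114,   0.        , 321.55826885],
       [  0.        , 392.83342114, 197.95786974],
       [  0.        ,   0.        ,   1.        ]]), 'k1': 0.006443732651736059, 'extrinsics': array([[ 0.76886954, -0.63939349,  0.00395014, -0.4042901 ],
       [ 0.46410662,  0.56231559,  0.68440209, -0.26949663],
       [-0.43982347, -0.52438264,  0.72909408, -0.93913924],
       [ 0.        ,  0.        ,  0.        ,  1.        ]])}
stand [([328, 176, 64, 78], 0.78)]
basket [([367, 266, 59, 73], 0.94), ([367, 374, 52, 47], 0.94), ([318, 318, 58, 67], 0.68), ([292, 132, 18, 30], 0.16)]
basket_grip [([318, 319, 51, 65], 0.89), ([366, 371, 49, 50], 0.7), ([366, 267, 50, 71], 0.65)]
fragment [([364, 274, 30, 25], 0.84), ([328, 178, 67, 82], 0.24)]
cap [([250, 161, 15, 18], 0.69)]
cap_top []
glazed_tile [([282, 230, 47, 40], 0.69)]
jar [([292, 133, 24, 39], 0.84)]
tape_roll [([427, 238, 40, 40], 0.61)]
1.0
```

View pics/top0.png

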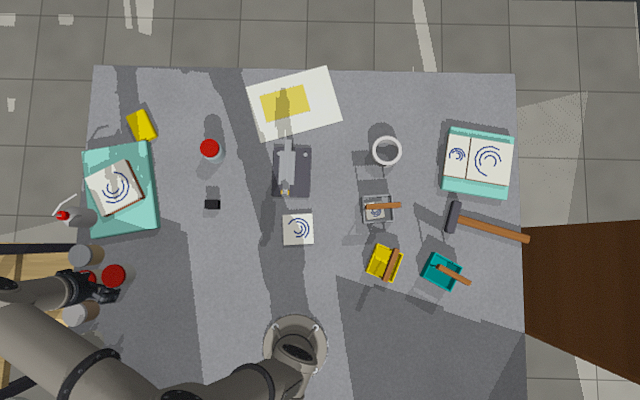

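View pics/side0.png

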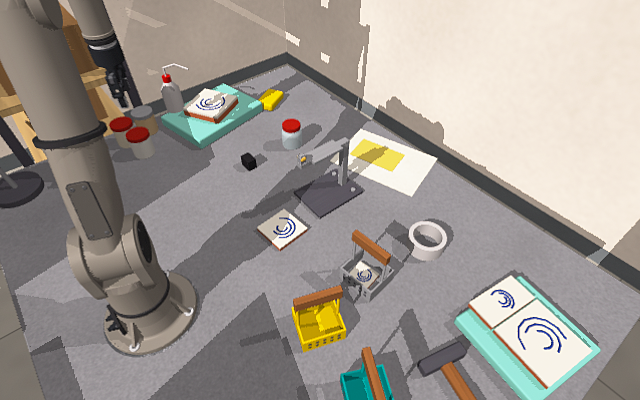

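Top view: the steel basket with the fragment is at (378,209). The look-alikes are yellow at (384,263) and turquoise at (441,271). In the side view they are at (367,266), (318,318) and (367,374). The cap is at top (212,204) and side (249,161), and the stand is at top (290,170) and side (328,180). The grey steel basket is the one I want. I'll check it in one close mosaic.

Run:
```python
import cv2,numpy as np
t=cv2.imread("pics/top0.png");s=cv2.imread("pics/side0.png")
def crop(im,c,r,w,h,k):
    o=cv2.resize(im[r:r+h,c:c+w],None,fx=k,fy=k,interpolation=cv2.INTER_CUBIC)
    for i in range(0,w,10): cv2.putText(o,str(c+i),(i*k,8),0,.3,(0,255,0),1); cv2.line(o,(i*k,8),(i*k,12),(0,255,0),1)
    for i in range(10,h,10): cv2.putText(o,str(r+i),(0,i*k+3),0,.3,(0,255,0),1); 
    return o
A=np.hstack([crop(t,350,185,50,50,6),crop(t,265,130,50,75,4)[:300],crop(s,335,225,60,85,4)[:300,:300] if 0 else crop(t,197,192,30,30,10)])
B=np.hstack([crop(s,335,225,65,85,4)[:300],crop(s,285,133,80,85,4)[:300],crop(s,235,148,28,30,8)[:300]])
B=cv2.copyMakeBorder(B,0,300-B.shape[0],0,0,0) if B.shape[0]<300 else B
W=min(800,max(A.shape[1],B.shape[1]))
f=lambda M:cv2.copyMakeBorder(M,0,0,0,max(0,W-M.shape[1]),0)[:, :W]
cv2.imwrite("pics/mos.png",np.vstack([f(A),f(B)])) if 0 else None
def pad(M,h,w): return cv2.copyMakeBorder(M,0,max(0,h-M.shape[0]),0,max(0,w-M.shape[1]),0)[:h,:w]
A=[crop(t,352,188,50,36,6),crop(t,268,132,50,70,4),crop(t,200,194,25,22,10)]
B=[crop(s,335,228,65,75,4),crop(s,290,135,78,75,4),crop(s,238,150,24,24,8)]
M=np.vstack([np.hstack([pad(A[0],290,300),pad(A[1],290,200),pad(A[2],290,300)]),np.hstack([pad(B[0],305,270),pad(B[1],305,320),pad(B[2],305,210)])])
cv2.imwrite("pics/mos.png",M);print(M.shape)
```

```text
Traceback (most recent call last):
ValueError: all the input array dimensions except for the concatenation axis must match exactly, but along dimension 0, the array at index 0 has size 300 and the array at index 2 has size 240
```

Run:
```python
import cv2,numpy as np
t=cv2.imread("pics/top0.png");s=cv2.imread("pics/side0.png")
def crop(im,c,r,w,h,k):
    o=cv2.resize(im[r:r+h,c:c+w],None,fx=k,fy=k,interpolation=cv2.INTER_CUBIC)
    for i in range(0,w,10): cv2.putText(o,str(c+i),(i*k,8),0,.3,(0,255,0),1); cv2.line(o,(i*k,8),(i*k,12),(0,255,0),1)
    for i in range(10,h,10): cv2.putText(o,str(r+i),(0,i*k+3),0,.3,(0,255,0),1)
    return o
def pad(M,h,w): return cv2.copyMakeBorder(M,0,max(0,h-M.shape[0]),0,max(0,w-M.shape[1]),0)[:h,:w]
A=[crop(t,352,188,50,36,6),crop(t,268,132,50,70,4),crop(t,200,194,25,22,10)]
B=[crop(s,335,228,65,75,4),crop(s,290,135,78,75,4),crop(s,238,150,24,24,8)]
M=np.vstack([np.hstack([pad(A[0],290,300),pad(A[1],290,200),pad(A[2],290,300)]),np.hstack([pad(B[0],305,270),pad(B[1],305,320),pad(B[2],305,210)])])
cv2.imwrite("pics/mos.png",M)
```

```text
(no output)
```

View pics/mos.png

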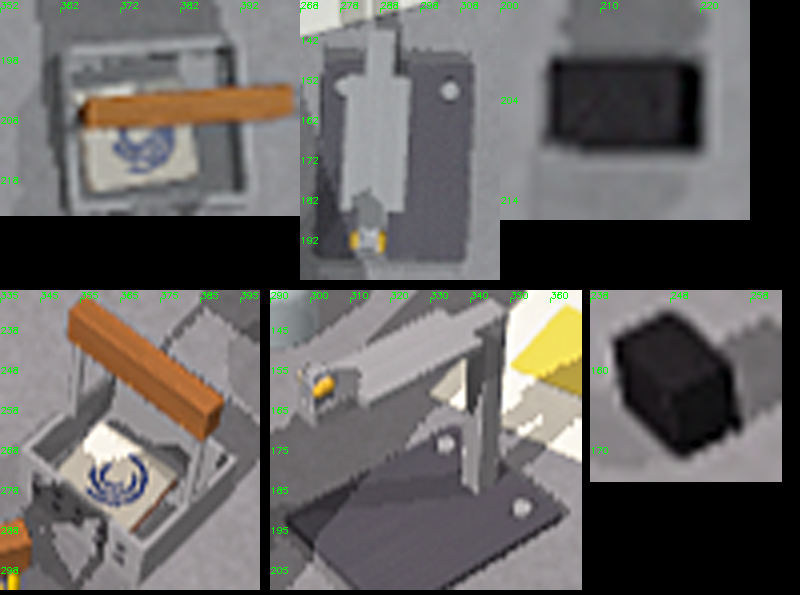

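The crops confirm the grey steel basket with the tile in it, orange-brown bar. They also show the stand (prong with brass catches at top (285,192)) and the black cap. Next I'll fit the poses.

```bash
cat > h.py <<'E'
import numpy as np, cv2
from scipy.optimize import least_squares
from station import robot, fingers, vision, workorder, recognise
CAL={c:vision.calibration(c) for c in("top","side")}
def proj(P,c):
    k=CAL[c];P=np.atleast_2d(P);q=P@k["extrinsics"][:3,:3].T+k["extrinsics"][:3,3]
    s=np.c_[q[:,0],-q[:,1]]/(-q[:,2:3]); s=s*(1+k["k1"]*(s**2).sum(1,keepdims=True))
    return s@k["mtx"][:2,:2].T+k["mtx"][:2,2]
def pts(L,x,y,yaw):
    c,s=np.cos(yaw),np.sin(yaw);L=np.atleast_2d(L)
    return np.c_[x+c*L[:,0]-s*L[:,1],y+s*L[:,0]+c*L[:,1],L[:,2]]
def box(hx,hy,z0,z1): return np.array([[a,b,z] for a in(-hx,hx) for b in(-hy,hy) for z in(z0,z1)])
def moments(m):
    M=cv2.moments(m); a=M["m00"]
    return np.array([M["m10"]/a,M["m01"]/a,M["mu20"]/a,M["mu11"]/a,M["mu02"]/a,a])
def blob(im,c,r,kind):
    """mask of the coloured blob nearest to pixel (c,r)"""
    hsv=cv2.cvtColor(im,cv2.COLOR_RGB2HSV)
    m=cv2.inRange(hsv,(5,110,60),(18,255,255)) if kind=="bar" else cv2.inRange(im,(0,0,0),(52,52,52))
    n,lab,st,ce=cv2.connectedComponentsWithStats(m)
    i=min((i for i in range(1,n) if st[i,4]>20),key=lambda i:np.hypot(*(ce[i]-(c,r))))
    return (lab==i).astype(np.float32),st[i]
def hullmom(P):
    h=cv2.convexHull(P.astype(np.float32))
    return moments(h)
def fit(ms,B,x0,ztop=False):
    """ms {cam:moments}; box corners B; returns x,y,yaw(,dz)"""
    def f(v):
        r=[]
        for c,m in ms.items():
            P=pts(B,*v[:3]); 
            if ztop: P=P+[0,0,v[3]]
            g=hullmom(proj(P,c)); r+=list(g[:2]-m[:2])+list((g[2:5]-m[2:5])/np.sqrt(m[2]+m[4])/2)
        return r
    s=least_squares(f,x0,x_scale=[.01,.01,.1]+[.01]*ztop,diff_step=1e-5); return s.x,np.round(s.fun,2)
E
python3 - <<'E'
from h import *
ims={c:cv2.imread(f"pics/{c}0.png")[:,:,::-1].copy() for c in CAL}
for name,B,x0,px in (("bar",box(.008,.052,.12,.15),[.5,-.25,0],{"top":(384,206),"side":(371,248)}),
                     ("cap",box(.015,.022,0,.038),[.5,.25,0],{"top":(212,204),"side":(249,161)})):
    ms={}
    for c in px:
        m,st=blob(ims[c],*px[c],name); ms[c]=moments(m); print(name,c,st,ms[c].round(2))
    for cs in (("top","side"),("top",),("side",)):
        v,r=fit({c:ms[c] for c in cs},B,x0); print(cs,v[:2].round(4),np.degrees(v[2]).round(1),r)
    P=pts(B,*fit(ms,B,x0)[0]); print([hullmom(proj(P,c))[5] for c in px])
top=[((310,253),(-.055,.065,.012)),((465,263),(-.055,-.065,.012)),((473,52),(.115,-.065,.012)),((369,240),(-.074,0,.206)),((352,240),(-.074,.012,.196)),((385,240),(-.074,-.012,.196)),
((349,73),(.06,.023,.18)),((409,77),(.06,-.023,.18)),((405,213),(-.04,-.023,.18)),((343,208),(-.04,.023,.18))]
side=[((288,518),(-.055,.065,.012)),((568,510),(.115,-.065,.012)),((322,385),(-.074,-.012,.196))]
T=[("top",268+(u-300+.5)/4-.5,132+(w+.5)/4-.5,L) for (u,w),L in top]+[("side",290+(u-270+.5)/4-.5,135+(w-290+.5)/4-.5,L) for (u,w),L in side]
# prong centre x: hook_seat-65; arm end -74 -> prong 18 wide centre -65 
T=[(c,u,w,((-.065,)+L[1:]) if L[0]==-.074 else L) for c,u,w,L in T]
f=lambda v:np.ravel([proj(pts(L,*v),c)[0]-(u,w) for c,u,w,L in T])
s=least_squares(f,[.6,.1,0],loss="soft_l1",x_scale=[.01,.01,.1]);print(s.x,np.degrees(s.x[2]));print(f(s.x).reshape(-1,2).round(1).tolist())
E
```

```text
bar top [366 202  35   7 181] [383.14 205.36  97.65  -5.8    2.62 181.  ]
bar side [352 230  39  36 527] [370.77 247.09 108.84  76.38  70.86 527.  ]
('top', 'side') [ 0.4549 -0.2616] 0.4 [-1.04  0.2   0.46  0.36  0.03  0.61  0.48 -0.31  0.14  0.57]
('top',) [ 0.4556 -0.2647] 0.0 [-0.01 -0.    0.46  0.4   0.03]
('side',) [ 0.4548 -0.2597] 0.0 [ 0.01 -0.01 -0.36  0.13  0.58]
[np.float64(222.83612630935386), np.float64(574.406182706356)]
cap top [205 200  15   9 131] [212.08 203.94  18.02   0.77   6.38 131.  ]
cap side [241 153  16  18 183] [248.43 161.3   14.64   4.99  16.65 183.  ]
('top', 'side') [0.4578 0.2885] 0.0 [-0.36  0.19  0.38 -0.    0.17  0.38  0.28  0.1   0.04  0.32]
('top',) [0.4585 0.2873] -0.0 [ 0.   -0.    0.38  0.    0.17]
('side',) [0.4576 0.2904] -0.0 [0.   0.   0.1  0.04 0.32]
[np.float64(160.02522033278365), np.float64(212.01594149053562)]
[ 0.54760555  0.02764631 -0.01445998] -0.8284955820921514
[[0.5, 0.4], [0.2, -0.7], [0.2, 2.9], [-0.5, -0.5], [-0.1, -0.2], [0.0, 0.2], [-0.4, 0.4], [0.1, -0.0], [-0.4, -0.7], [-0.6, -0.0], [-0.3, -0.3], [-0.2, 0.5], [2.3, 1.8]]
```

```bash
sed -i 's/    s=least_squares(f,x0.*/    from scipy.optimize import minimize\n    S=np.array([.01,.01,.1]+[.01]*ztop);x0=np.array(x0,float)\n    s=minimize(lambda d:np.sum(np.square(f(x0+d*S))),np.zeros(len(x0)),method="Nelder-Mead",options=dict(xatol=1e-3,fatol=1e-5,maxiter=2000,initial_simplex=np.vstack([np.zeros(len(x0)),np.eye(len(x0))])))\n    v=x0+s.x*S; return v,np.round(f(v),2)/' h.py
python3 - <<'E'
from h import *
ims={c:cv2.imread(f"pics/{c}0.png")[:,:,::-1].copy() for c in CAL}
V={}
for name,B,x0,px in (("bar",box(.008,.052,.12,.15),[.455,-.262,0],{"top":(384,206),"side":(371,248)}),
                     ("cap",box(.015,.022,0,.038),[.458,.289,0],{"top":(212,204),"side":(249,161)})):
    ms={c:moments(blob(ims[c],*px[c],name)[0]) for c in px}
    for cs in (("top",),("side",),("top","side")):
        v,r=fit({c:ms[c] for c in cs},B,x0); print(name,cs,v[:2].round(4),np.degrees(v[2]).round(1),r)
    V[name]=(v,B)
sv=(.5476,.0276,-.01446)
def pb(x,y,z): return np.array([[a,b,c] for a in x for b in y for c in z])
SB=[pb((-.055,.115),(-.065,.065),(0,.012)),pb((-.04,.06),(-.023,.023),(.166,.18)),pb((-.074,.075),(-.01,.01),(.166,.18)),pb((-.074,-.056),(-.008,.008),(.18,.202)),pb((-.071,-.059),(-.0125,.0125),(.190,.202)),pb((.075,.095),(-.01,.01),(.012,.18))]
bx=[V["bar"][1],box(.045,.05,0,.045)]
E=[(i,j) for i in range(8) for j in range(i) if bin(i^j).count("1")==1]
def draw(c,c0,r0,w,h,k,items):
    o=cv2.resize(ims[c][r0:r0+h,c0:c0+w,::-1],None,fx=k,fy=k,interpolation=cv2.INTER_CUBIC)
    for v,bs,col in items:
        for b in bs:
            q=((proj(pts(b,*v),c)-(c0,r0)+.5)*k*8).astype(int)
            for i,j in E: cv2.line(o,q[i].tolist(),q[j].tolist(),col,1,cv2.LINE_AA,3)
    return o
pad=lambda M,h,w: cv2.copyMakeBorder(M,0,max(0,h-M.shape[0]),0,max(0,w-M.shape[1]),0)[:h,:w]
st=[(sv,SB,(0,0,255))];ba=[(V["bar"][0],bx,(0,255,0))]
L=np.vstack([pad(draw("top",268,132,50,70,4,st),280,200),pad(draw("top",352,188,50,40,4,ba),300,200)])
R=np.vstack([draw("side",286,133,85,80,7,st)[:300],np.zeros((0,595,3),np.uint8)])
R=np.vstack([pad(draw("side",286,133,85,84,4,st),340,340), np.zeros((240,340,3),np.uint8)])
R2=pad(draw("side",335,225,65,75,4,ba),580,260)
zoom=draw("side",290,148,34,24,10,st)
R[340:580,:340]=zoom
cv2.imwrite("pics/ov.png",np.hstack([L,R,R2]))
E
```

```text
bar ('top',) [ 0.4555 -0.2648] 4.9 [-0.   -0.    0.45 -0.04  0.04]
bar ('side',) [ 0.4546 -0.2599] 4.8 [-0.   -0.01  0.15  0.09  0.17]
bar ('top', 'side') [ 0.4547 -0.2618] 5.2 [-0.99  0.23  0.44 -0.07  0.05  0.61  0.48  0.21  0.09  0.15]
cap ('top',) [0.4585 0.2873] 1.3 [ 0.   -0.    0.37 -0.03  0.17]
cap ('side',) [0.4576 0.2904] 3.1 [-0.   -0.    0.17  0.03  0.28]
cap ('top', 'side') [0.4578 0.2885] 2.9 [-0.36  0.19  0.37 -0.06  0.18  0.38  0.27  0.17  0.03  0.28]
```

View pics/ov.png

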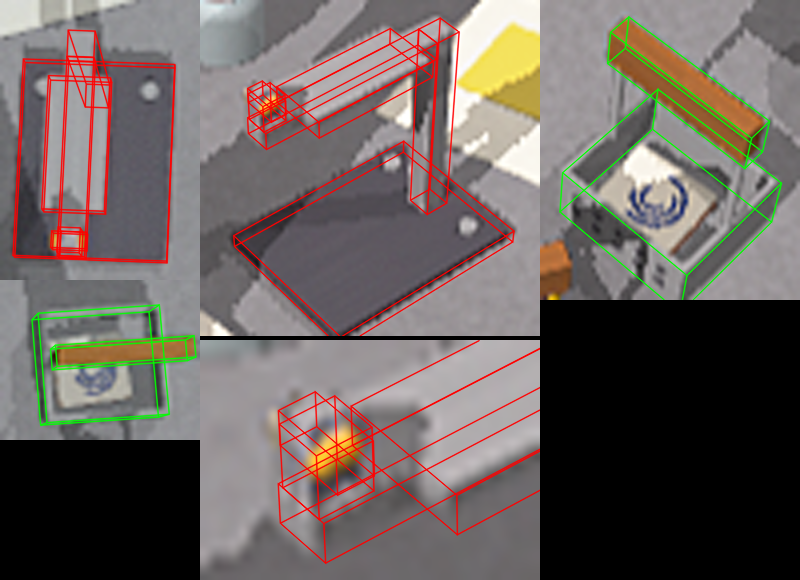

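The overlays fit to within about 1–3 px. The bar is at (.455,-.262) with yaw 5°, the cap at (.458,.289) and the stand at (.5476,.028). The cameras disagree by up to about 5 mm in y, so I'll correct for that using the held cap. Now the basket.

Run:
```python
from h import *
for p,y in (((.455,-.262,.2),95),((.455,-.262,.2),-85),((.40,.0276,.238),89),((.40,.0276,.238),-91),((.458,.289,.1),2),((.458,.289,.1),-178),((.48,.0286,.25),-1),((.48,.0286,.25),179)):
    q=robot.inverse_kinematics(p,[180,0,y]); print(p,y,None if q is None else np.round(q,0))
print(robot.current_eef_rot())
```

```text
(0.455, -0.262, 0.2) 95 [-16.  25.  60.  97. -23.  72.  54.]
(0.455, -0.262, 0.2) -85 [ -18.   27.   65.   97.  -26.   73. -123.]
(0.4, 0.0276, 0.238) 89 [-42.  -0.  36. 109.   0.  71.  -7.]
(0.4, 0.0276, 0.238) -91 [-33.  -0.  27. 109.   0.  71. 173.]
(0.458, 0.289, 0.1) 2 [ -58.   27.   32.  101.  -16.   57. -108.]
(0.458, 0.289, 0.1) -178 [-39.  24.   7. 100.  -3.  56.  61.]
(0.48, 0.0286, 0.25) -1 [-41.  11.  42.  98.  -8.  74. -88.]
(0.48, 0.0286, 0.25) 179 [-31.  10.  30.  98.  -5.  74.  89.]
[1.79995508e+02 7.18654112e-04 1.56639107e+02]
```

Run:
```python
from h import *
O=[180,0,95.2]
robot.move_to([.42,.10,.38],O)
robot.move_to([.455,-.262,.22],O)
print("hit",robot.line_to([.455,-.262,.142],f_stop=8,velocity=.12),robot.current_tool_pos())
fingers.gripper_to(0,force=60)
f0=np.array(robot.current_contact_force())
print(robot.current_finger_gap()*85,robot.current_gripper_force(),f0)
robot.line_to([.455,-.262,.18],velocity=.1)
robot.pause(.2)
print(np.array(robot.current_contact_force())-f0,robot.current_torque(),robot.current_finger_gap()*85,robot.current_time_s())
a=vision.grab_frame("top");b=vision.grab_frame("side")
cv2.imwrite("pics/g_top.png",a[:,:,::-1]);cv2.imwrite("pics/g_side.png",b[:,:,::-1])
cv2.imwrite("pics/g.png",np.hstack([cv2.resize(a[150:270,300:430],None,fx=3,fy=3),cv2.resize(b[170:330,300:430],None,fx=3,fy=3)[:360]])[:,:,::-1])
```

```text
hit False [ 0.45547529 -0.26236795  0.14267247]
14.650715593023959 60.75922966003418 [-1.61979607 -0.75823185  2.61091844]
[ 1.82538703  1.47747382 -5.17801485] [-0.00764518 -0.04580162 -0.04027311] 14.763966784623488 6.3667
```

View pics/g.png

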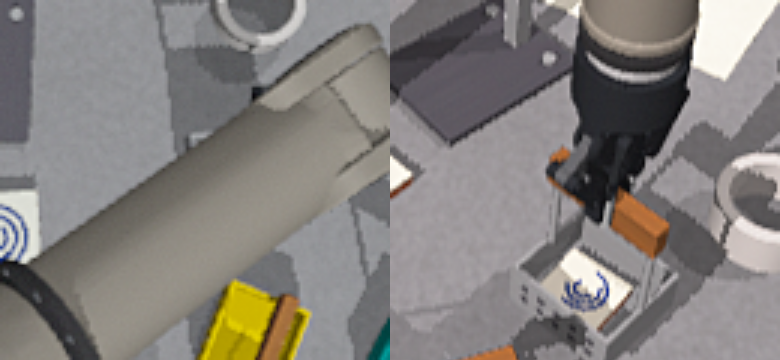

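Side view: the grey basket is held at its bar with the tile inside. It is clear of the table, and the yellow one is untouched. Next I'll carry it over and hang it.

Run:
```python
from h import *
O=[180,0,89.2]
robot.line_to([.455,-.262,.245],velocity=.15)
robot.line_to([.40,-.03,.245],O,velocity=.15)
robot.line_to([.40,.031,.241],velocity=.12)
b=vision.grab_frame("side");cv2.imwrite("pics/c_side.png",b[:,:,::-1])
print(robot.current_tool_pos(),robot.current_time_s(),robot.current_contact_force(),robot.current_finger_gap()*85)
cv2.imwrite("pics/c.png",cv2.resize(b[110:260,230:400,::-1],None,fx=4,fy=4))
```

```text
[0.40013556 0.02965018 0.24104477] 9.5 [ 0.04242382 -0.42675633 -2.85375213] 14.67330644142393
```

View pics/c.png

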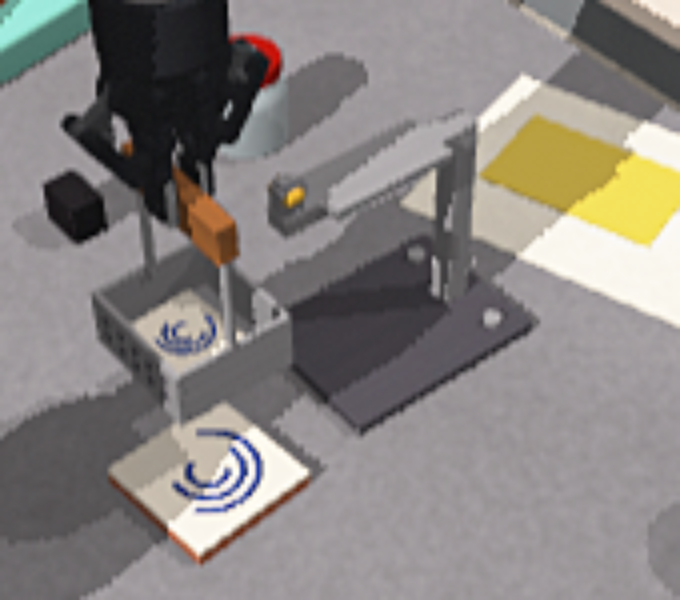

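The basket hangs level, bar end at side pixel (283,165), lined up with the hook's tip at (300,158). Next I'll slide it in and lower it.

Run:
```python
from h import *
print(robot.line_to([.5505,.031,.241],velocity=.08,f_stop=8),robot.current_tool_pos(),robot.current_contact_force())
print(robot.line_to([.5505,.031,.198],velocity=.04,f_stop=6),robot.current_tool_pos(),robot.current_contact_force())
b=vision.grab_frame("side");cv2.imwrite("pics/d.png",cv2.resize(b[100:240,240:400,::-1],None,fx=4,fy=4));print(robot.current_time_s())
```

```text
False [0.55020013 0.03108599 0.24110176] [-0.17129919 -0.22547718 -2.92107174]
True [0.55015716 0.03115883 0.20212062] [ 0.11716581 -0.60126367  5.18872328]
12.475
```

View pics/d.png

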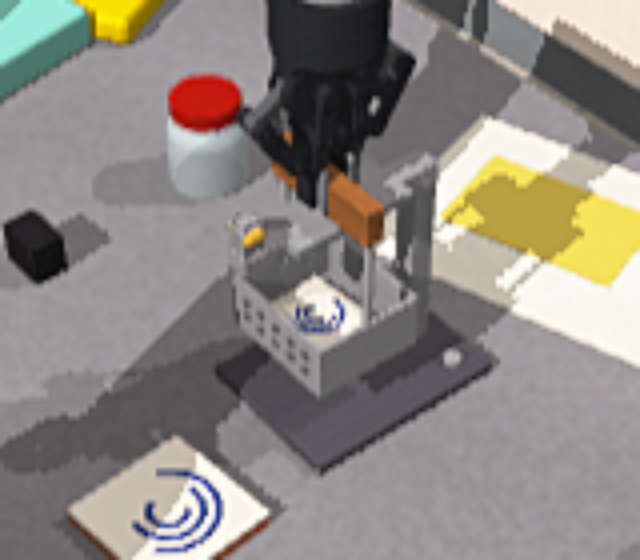

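The bar sits on the arm at TCP z .202 and the tile is still inside. Now I'll release it, retreat and fetch the cap.

Run:
```python
from h import *
fingers.gripper_to(.55)
robot.line_to([.55,.031,.30],velocity=.15)
O=[180,0,-177.1]
robot.move_to([.458,.2885,.12],O)
t=vision.grab_frame("top");s=vision.grab_frame("side")
cv2.imwrite("pics/e_top.png",t[:,:,::-1]);cv2.imwrite("pics/e_side.png",s[:,:,::-1])
fingers.gripper_to(.85)
print(robot.line_to([.458,.2885,.021],velocity=.12,f_stop=6),robot.current_tool_pos())
fingers.gripper_to(0,force=30)
print(robot.current_finger_gap()*85,robot.current_tool_pos(),robot.current_contact_force(),robot.current_time_s())
w=lambda im,c,r,k,n:cv2.resize(im[r:r+n,c:c+n,::-1],None,fx=k,fy=k,interpolation=cv2.INTER_CUBIC)
cv2.imwrite("pics/e.png",np.hstack([w(t,250,125,5,80),w(s,270,115,4,100)]))
```

```text
False [0.4587373  0.28883267 0.02171523]
43.17743447749633 [0.45879854 0.28897052 0.02198439] [ 0.79147777 -0.38057991  4.20888951] 16.7583
```

View pics/e.png

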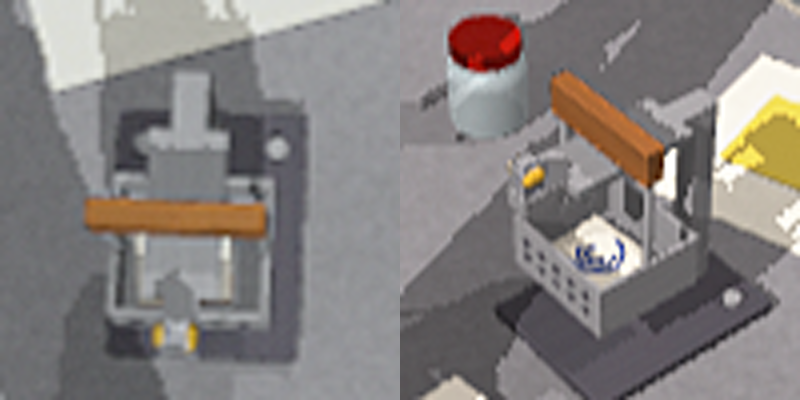

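The basket hangs upright on the arm with the tile inside, bar at top (285,168) and brass catches at top (281,192) and (288,192). The cap is gripped. I'll lift it towards the prong and measure cap against prong in the same views.

Run:
```python
from h import *
robot.line_to([.4588,.289,.10],velocity=.12)
fingers.gripper_to(0,force=90)
robot.line_to([.4588,.289,.29],velocity=.2)
robot.line_to([.44,.12,.29],[180,0,179.2],velocity=.2)
p=robot.current_tool_pos();t=vision.grab_frame("top");s=vision.grab_frame("side")
cv2.imwrite("pics/f_top.png",t[:,:,::-1]);cv2.imwrite("pics/f_side.png",s[:,:,::-1])
print(p,robot.current_finger_gap()*85,robot.current_time_s())
# bar hung: known x=.5502, z .18-.21
E_={c:cv2.imread(f"pics/e_{c}.png")[:,:,::-1].copy() for c in CAL}
B=box(.008,.052,.18,.21)
ms={c:moments(blob(E_[c],*pt,"bar")[0]) for c,pt in {"top":(285,168),"side":(321,147)}.items()}
for cs in (("top",),("side",),("top","side")):
    v,r=fit({c:ms[c] for c in cs},B,[.55,.03,0]);print("bar",cs,v[:2].round(4),np.degrees(v[2]).round(1),r)
for c,(c0,r0,w,h) in {"top":(276,186,18,12),"side":(292,148,20,18)}.items():
    m=cv2.inRange(cv2.cvtColor(E_[c],cv2.COLOR_RGB2HSV)[r0:r0+h,c0:c0+w],(15,120,80),(32,255,255))
    n,l,st,ce=cv2.connectedComponentsWithStats(m); print(c,[(st[i,4],(ce[i]+(c0,r0)).round(2)) for i in range(1,n)])
for L in ((-.065,0,.196),(-.065,.0115,.196),(-.065,-.0115,.196)):
    P=pts(L,.5476,.0276,-.01446); print(L,[proj(P,c).round(2).tolist() for c in CAL])
w=lambda im,c,r,k,W,H:cv2.resize(im[r:r+H,c:c+W,::-1],None,fx=k,fy=k,interpolation=cv2.INTER_CUBIC)
cv2.imwrite("pics/f.png",np.hstack([w(t,200,120,4,100,100),w(s,235,70,4,100,100)]))
```

```text
[0.4399537  0.12195109 0.28981591] 42.75636618852526 19.9833
bar ('top',) [0.5514 0.0306] -1.0 [ 0.   -0.    0.26  0.    0.06]
bar ('side',) [0.5508 0.0334] -1.6 [-0.   -0.01  0.1   0.09  0.2 ]
bar ('top', 'side') [0.5509 0.0318] -1.4 [-0.41  0.19  0.26  0.03  0.06  0.38  0.26  0.13  0.1   0.2 ]
top [(np.int32(4), array([281. , 191.5])), (np.int32(7), array([288.29, 191.86]))]
side [(np.int32(17), array([303., 159.]))]
(-0.065, 0, 0.196) [[[284.74, 191.63]], [[302.1, 157.78]]]
(-0.065, 0.0115, 0.196) [[[280.76, 191.48]], [[299.45, 155.52]]]
(-0.065, -0.0115, 0.196) [[[288.73, 191.78]], [[304.77, 160.06]]]
```

View pics/f.png

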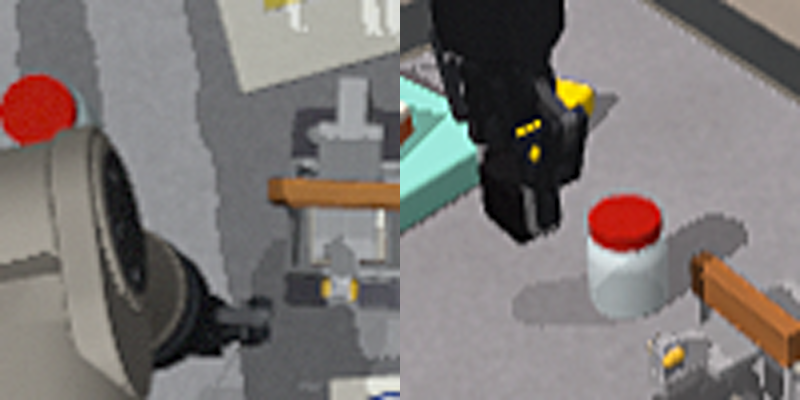

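The prong is at top (284.6,191.7) and side (301,158), and the cap is firmly held. The two views still leave about 3 mm of doubt in y, so I'll lower gently over the prong's taper and centre the cap by touch.

Run:
```python
from h import *
O=[180,0,179.2]
X,Y=.483,.0315
robot.line_to([X,Y,.27],O,velocity=.12)
robot.line_to([X,Y,.236],velocity=.08);robot.pause(.2)
s=vision.grab_frame("side");cv2.imwrite("pics/h.png",cv2.resize(s[110:185,260:360,::-1],None,fx=7,fy=7,interpolation=cv2.INTER_CUBIC))
print(robot.current_tool_pos(),robot.current_contact_force())
hit=robot.line_to([X,Y,.2245],velocity=.03,f_stop=4)
print("down",hit,robot.current_tool_pos(),robot.current_contact_force(),robot.current_time_s())
```

```text
[0.4833884  0.03146111 0.23650293] [-0.35468646 -0.48584899 -1.14214642]
down False [0.48290487 0.03148403 0.22430037] [ 0.26475183 -0.50537298 -0.8117489 ] 22.325
```

View pics/h.png

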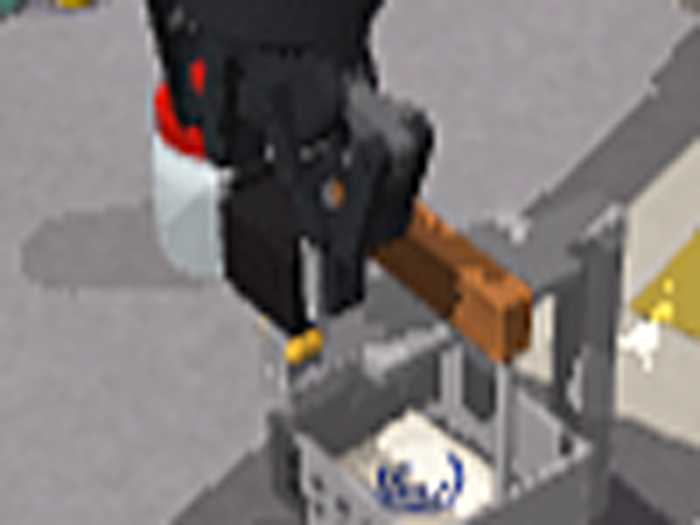

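The cap sits right above the prong (side (302,155)), and it went down to 60 mm with no contact. Now I'll centre it by touch.

Run:
```python
from h import *
X,Y,Z=.483,.0315,.2245
def probe(i,d):
    a=[X,Y,Z];robot.line_to(a,velocity=.03);robot.pause(.15)
    b=list(a);b[i]+=d
    h=robot.line_to(b,velocity=.015,f_stop=3)
    p=robot.current_tool_pos();print("xy"[i],d,h,np.round(p,4),np.round(robot.current_contact_force(),1));return p[i] if h else None
for d in (.006,-.006): probe(1,d)
for d in (.007,-.007): probe(0,d)
robot.line_to([X,Y,Z],velocity=.03);print(robot.current_time_s())
```

```text
y 0.006 True [0.4826 0.0361 0.224 ] [-0.1 -0.5 -0.8]
y -0.006 False [0.483  0.0259 0.2245] [ 0.3  1.6 -0.1]
x 0.007 True [0.4885 0.0315 0.2241] [0.5 0.5 2.4]
x -0.007 False [0.4765 0.0314 0.2247] [ 2.  -0.4 -1.1]
26.5417
```

The touch limits are symmetric (y about ±5, x about ±6 mm), so the centre is about (.4825,.031). Pressing now.

Run:
```python
from h import *
X,Y=.4825,.031
fingers.gripper_to(0,force=120)
R=lambda s:print(s,np.round(robot.current_tool_pos(),4),np.round(robot.current_contact_force(),1),round(robot.current_finger_gap()*85,1),robot.current_time_s())
robot.line_to([X,Y,.2245],velocity=.03)
R(robot.line_to([X,Y,.2205],velocity=.02,f_stop=8))
for z in (.217,.214,.211,.208,.205,.202):
    h=robot.line_to([X,Y,z],velocity=.02,f_stop=28); R((z,h))
    if h: break
```

```text
False [0.4827 0.0312 0.2207] [0.4 0.2 1.6] 42.4 27.3583
(0.217, False) [0.4837 0.031  0.2193] [-3.5  0.4 13.8] 42.3 27.6833
(0.214, False) [0.4848 0.0309 0.2172] [-2.1  1.  15.4] 41.9 27.9833
(0.211, False) [0.4855 0.0309 0.214 ] [ 0.6  0.6 13.6] 42.6 28.2833
(0.208, False) [0.4839 0.031  0.2081] [ 5.1  0.1 -3.5] 42.3 28.5833
(0.205, False) [0.4822 0.031  0.2062] [-1.5  1.  10.9] 42.3 28.8833
(0.202, True) [0.4822 0.031  0.2063] [-1.5  0.7  5. ] 42.3 29.1
```

It clicked at about .212 and hit the hard stop at TCP z .206, as expected. Now I'll build a steady downward push.

Run:
```python
from h import *
R=lambda s:print(s,np.round(robot.current_tool_pos(),4),np.round(robot.current_contact_force(),1),round(robot.current_finger_gap()*85,1),robot.current_time_s())
z=.206
while z>.198:
    z-=.001; robot.line_to([.4824,.031,z],velocity=.01); robot.pause(.3); R(round(z,4))
    if robot.current_contact_force()[2]>25: break
robot.pause(.5);R("hold")
s=vision.grab_frame("side");t=vision.grab_frame("top")
cv2.imwrite("pics/z.png",np.hstack([cv2.resize(s[110:210,250:350,::-1],None,fx=4,fy=4,interpolation=cv2.INTER_CUBIC),cv2.resize(t[120:220,250:350,::-1],None,fx=4,fy=4)]))
```

```text
0.205 [0.4821 0.031  0.2062] [-1.8  1.2  9.9] 42.1 29.7083
0.204 [0.4822 0.031  0.2062] [-4.   0.4 16.2] 42.6 30.2583
0.203 [0.4822 0.031  0.2061] [-5.9  0.7 21. ] 42.7 30.8083
0.202 [0.4822 0.031  0.2061] [-9.4  1.3 28. ] 42.3 31.3583
hold [0.4822 0.031  0.2061] [-8.5  0.6 27.5] 42.3 31.8583
```

View pics/z.png

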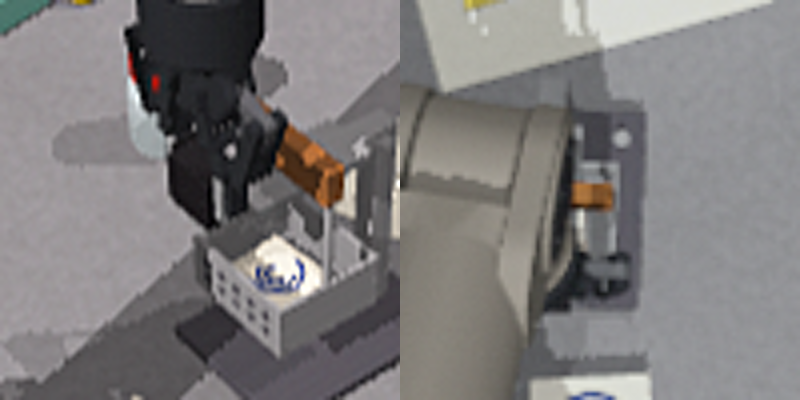

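The cap is fully down on the prong (side (302,156)), held and pressed with about 27 N without slipping. The basket hangs upright with its tile. I'm handing the job in.

```bash
python3 -c "
from station import workorder
print(workorder.close_job())"
```

```text
the job is handed in; nothing more can be done
None
```

I handed the job in at about 32 s. The basket hangs upright on the hook arm with the tile fragment in it. The stop cap clicked on and reached its hard stop, and I was still gripping it and pressing down with about 27 N. I didn't go near the glazed tile, jar or tape roll.

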